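# Close a ground-glass ball joint and lock it with its sprung fork clamp

### The arm

A 6-joint arm with a two-finger parallel gripper is mounted at the origin on a cart in front of the work surface, level with it; the furniture and walls round the work are solid. World frame = base frame: x ahead of the robot, y to its left, z up, the work surface at z = 0. Lengths are in m, angles in degrees, forces in N, time in s.
With the tool pointing down it reaches from about 0.35 to 0.875 m from the base axis. Payload 4.2 kg.
Tool frame: the origin (TCP) lies midway between the tips of the shut fingers; the grasp point (between the pads) lies 19 mm behind it; y points along the fingers, z is the direction in which the jaws open and shut, and the axes are right-handed (so a half turn about y gives the same grasp; the last joint's range is limited). The gripper opens to 87 mm and grips with 3 to 60 N. Pads are 19 mm wide; open, the fingers measure 117 mm over their backs; the gripper's body (75 mm by 190 mm) begins 51 mm behind the grasp point.
Start: joints at [-51.99, 22.042, 0.453, 0, -68.411, -14.817], TCP at [0.246, -0.574, 0.223] pointing down, gripper open.
Joint ranges: [-179.83, 179.83], [-69.29, 118.12], [-61.27, 80.66], [-181.25, 117.63], [-171.15, -9.14], [-177.46, 177.46]. Speed limits (degrees/s): [159.86, 159.86, 180, 180, 180, 180].

### API

Orientations are given as [roll, pitch, yaw] about the fixed x, y, z axes, in that order (R = Rz(yaw) Ry(pitch) Rx(roll)).
In Python, from workcell import env gives the robot as it stands. The module is installed in compiled form; this text tells all that it offers. Calls block until the motion is done:
- env.goto(position, orientation): joint-space move of the TCP to a pose.
- env.move_straight(position, rotation=None, rate=0.15, force_limit=None): straight line of the TCP; rotation=None keeps the orientation; rate is the mean speed in m/s. With force_limit (N) it stops when the force on the tool has changed by that much, and returns True; else False.
- env.set_joints(angles): joint-space move.
- env.gripper_to(opening, grasp_force=None): opening from 0.0 (shut) to 1.0 (fully open); grasp_force is the grip in N (None keeps the last); returns when the fingers have stopped.
- env.dwell(seconds).
- env.inverse_kinematics(position, orientation): joint angles nearest the present ones, or None.
- env.read_state(): the state.
- env.grab_frame(name): name is "scene" or "top"; returns a dict with "image" (480x640x3 uint8, blue, green, red), "fx", "fy", "cx", "cy" (pixels), "position" and "orientation" of the camera in the world. Camera axes: x right, y up, looking along -z (the intrinsics and any distortion apply to the point x, -y, -z); pixel columns grow to the right and rows downward; lengths in m; the calibration is good to about 2 mm. A picture is of the moment at which its call begins. There is no depth.
A pose or a line that the arm cannot do raises env.Unreachable and nothing moves.
- env.close_job(): hands the job in, once; it reports no verdict.
Trained networks look in a picture, given as the dict that the camera call returned (one of the last four; its "shot" number tells which), for a name from the list of things; names that differ only in an ending like _2 or _b are one class to them, and where a whole thing is asked for, a point or a joint stands for the part that bears it (a point fixed in the world has none). Each returns a list of dicts, best first, with "score" (0 to 1); they miss things now and then, are a little off and sometimes report something else, mostly with a low value. They report only what shows in the picture. A call takes as long as a camera call.
- env.search_frame(picture, thing): "xyz" ([x, y, z] in m, in world coordinates, good to about 4 mm: the middle of the surface that is visible of it).
- env.trace(picture, thing): "mask" (480x640 bool, what is visible of it).
The state is a dict: "clock": time; "joint_positions": joint angles; "qvel": joint speeds; "joint_torque": joint torques, N m; "position": TCP position; "tool_rot": TCP orientation; "force": force on the tool from outside, world axes, zero at the start; "wrist_torque": the same for the moment, N m; "opening": opening from 0.0 (shut) to 1.0 (fully open).
Only numpy, scipy, OpenCV 4.12 (cv2) and the standard library are available. Lean on these libraries where they do the work, as an engineer would, in place of code of your own. Each camera call takes 0.05 s, during which the arm holds its last target.

### The job

The ball joint in the sloping glass line on the stand has slid apart: slide the lower tube up through its holder until its ball is fully home in the cup and the two flanges meet. Then take the sprung fork clamp from the table by its handles, squeeze it open and clip it square over both flanges, pushed on until its forks straddle the tubes with the slots close up against the glass, and let go so that it holds the joint shut by itself. Do not disturb the receiving flask, the brown bottle or the loose finger clamp.

Things in the scene. Friction and masses are not known exactly. Their poses are not given: they have to be found in the camera images.
- upper_tube: Fixed upper glass tube, 18 mm in diameter, held on the stand. Origin in the centre of the ball joint, on the tube's axis, in the mouth face of the cup flange (44 mm across, 8 mm thick, x 0 to 8 mm). x points up along the sloping line (30 degrees to the horizontal), y is level, towards the open side away from the stand's rods, z square to the line, upward.
- ball_joint (a point): Same point and axes as upper_tube: where the two flanges must meet and the clamp's jaws be centred. Clear tube on either side of the flanges. The rods stand 56 mm behind the line (y = -56 mm); the rod of the lower holder ends 22 mm above the tube it holds, that of the upper holder likewise.
- lower_tube (a joint): Gap between the flanges in m: how far the lower tube has slid down the line (0 = ball home in cup and flanges touching, a hard stop; at most 0.036). The tube slides stiffly (about 3 N) and stays where it is left. It starts 20 to 34 mm apart.
- lower_flange (a point): Centre of the front face of the lower tube's flange, on the axis (the ball stands 13 mm proud of it); axes as upper_tube. Flange 44 mm across, 8 mm thick (x -8 to 0 mm). Behind it the bare tube, 18 mm thick, is free; a ring holder fixed to the stand, 32 mm across, starts 99 mm down the line from ball_joint, so the tube may be pinched 30 mm (gap open) to 60 mm behind this point.
- clamp: Sprung fork clamp, steel, black handles, 136 mm long, 44 mm high, lying on its side. Origin on the hinge axis at its underside (mid-height 22 mm up); z along the hinge. Closed, x points along its middle to the jaws and the halves mirror in y. Handles reach x -14 to -70 mm, 30 mm high (7 to 37 mm up), 63 mm wide at the ends. This body is the +y half; it turns with its own handle when squeezed.
- clamp_lever (a joint): Angle between the clamp's halves in rad: 0 = sprung shut, 0.56 = stop, where the handles lie flat and parallel, 26 mm over their outsides (about 13 N), and the jaws stand 31 mm apart at the flanges. On the joint (flanges 16 mm together) it reads about 0.2.
- clamp_jaw (a point): Point midway between the forks, 38.5 mm ahead of the hinge, 22 mm up, where the joint's centre lies when the clamp is pushed fully on (turns with clamp). Each fork has a slot 26 mm high for the 18 mm tube, open ahead, its bottom 29 mm and tips 65 mm ahead of the hinge. Squeezed, the forks are symmetric about the middle plane between the handles.
- receiver_flask: Conical glass flask, 68 mm across, 141 mm high, loose, standing under the lower tube's outlet. Origin at its foot's centre. To be left alone.
- brown_bottle: Brown glass bottle, 52 mm across, 109 mm high, loose, beside the line. Origin at its foot's centre. To be left alone.
- finger_clamp: Loose finger clamp on a rod, 185 mm long, 13 mm high, lying on the table nearer the robot. Origin about mid-length, at its underside. Not the clamp to use; to be left alone.

How it is judged (in metres and radians):
On the way:
1. the lower tube is pushed home in the cup (value of joint lower_tube below 0.002 m and distance between clamp_jaw and ball_joint above 0.04 m), for 0.2 s.
At the end, for the whole second after the job is handed in: The flanges meet (gap under 2 mm); the clamp is at rest, gripping one flange with each fork (more than 2 N on each, opened 0.13 to 0.30 rad), its jaw point within 8 mm of the joint's centre and square to the line within about 0.2 rad (value of joint lower_tube below 0.002 m and distance between clamp_jaw and ball_joint below 0.008 m and angle between the y axis of clamp and the x axis of upper_tube, either way round below 0.3 rad and value of joint clamp_lever between 0.13 and 0.3 rad and contact force between clamp and upper_tube above 2 N and contact force between clamp and lower_tube above 2 N and linear speed of clamp below 0.02 m/s); the robot touches nothing.
It fails at once if the receiving flask is pushed more than 15 mm or tipped (distance of receiver_flask from where it was at the start of the episode above 0.015 m or angle between receiver_flask's own z axis and vertical above 0.3 rad).
It fails at once if the brown bottle is pushed more than 15 mm or tipped (distance of brown_bottle from where it was at the start of the episode above 0.015 m or angle between brown_bottle's own z axis and vertical above 0.3 rad).
It fails at once if the finger clamp is moved more than 15 mm (distance of finger_clamp from where it was at the start of the episode above 0.015 m).
It also fails if it takes over 54 s, if anything falls off the work surface, if the arm or the gripper's body presses on something with over 40 N, if the wrist force passes 120 N, or if a joint passes its speed limit or range.

## Working session

There is one attempt and no reset: what is moved stays moved. The work goes in short steps, each a Python script; the robot and the scene stay as the last script left them, time stands still between calls to the robot, and variables do not carry over. Pictures are saved under pics/ and viewed, and the job is handed in when it is done.

```bash
mkdir -p pics; ls
python3 - <<'E'
from workcell import env
import cv2,numpy as np
s=env.read_state();print(s['clock'],s['position'],s['tool_rot'],s['opening'],s['force'])
for n in("scene","top"):
    f=env.grab_frame(n);cv2.imwrite(f"pics/{n}0.png",f["image"])
    print(n,f['fx'],f['fy'],f['cx'],f['cy'],f['position'],f['orientation'],[k for k in f])
    for t in("upper_tube","lower_tube","lower_flange","clamp","clamp_jaw","receiver_flask","brown_bottle","finger_clamp","ball_joint"):
        try:print(t,[(np.round(d['xyz'],4).tolist(),round(d['score'],2)) for d in env.search_frame(f,t)[:2]])
        except Exception as e:print(t,repr(e))
print(env.read_state()['clock'])
E
```

```text
pics
0.0 [ 0.24589453 -0.57395678  0.22146262] [-8.98766019e+01  7.04136669e-03  2.31793553e+01] 1.0023323036201357 [ 0.43277039 -0.4339518  -0.23845421]
scene 544.1674598647368 544.1674598647368 310.66580155877654 241.04945829294775 [ 1.48969858 -0.14131539  0.59477749] [65.39824164  1.02097021 94.4238745 ] ['image', 'fx', 'fy', 'cx', 'cy', 'position', 'orientation', 'shot']
upper_tube [([0.7376, -0.2804, 0.262], 0.83)]
lower_tube [([0.3839, -0.0955, 0.0097], 0.73), ([0.5331, -0.2499, 0.2303], 0.62)]
lower_flange [([0.5352, -0.2514, 0.23], 0.6)]
clamp [([0.5243, -0.143, 0.0259], 0.7), ([0.4382, -0.2517, 0.0583], 0.58)]
clamp_jaw [([0.5166, -0.143, 0.0235], 0.85)]
receiver_flask [([0.4402, -0.2511, 0.0615], 0.59)]
brown_bottle [([0.7567, -0.1856, 0.0592], 0.94)]
finger_clamp [([0.3845, -0.0926, 0.0109], 0.56)]
ball_joint [([0.7373, -0.2807, 0.2641], 0.95)]
top 495.0897010019006 495.0897010019006 315.5329107091524 238.64305891424914 [ 0.38070755 -0.21989278  1.05434858] [ 11.9585648    0.2304345  -94.59569818] ['image', 'fx', 'fy', 'cx', 'cy', 'position', 'orientation', 'shot']
upper_tube [([0.6443, -0.2792, 0.3007], 0.63)]
lower_tube [([0.4924, -0.2604, 0.2308], 0.98)]
lower_flange [([0.4901, -0.26, 0.2319], 0.98)]
clamp [([0.5062, -0.1586, 0.0369], 0.69)]
clamp_jaw [([0.5078, -0.1543, 0.0381], 0.87)]
receiver_flask [([0.4148, -0.2403, 0.0747], 0.6)]
brown_bottle [([0.722, -0.1814, 0.0749], 0.87)]
finger_clamp [([0.3816, -0.0861, 0.009], 0.93)]
ball_joint [([0.6435, -0.2751, 0.3021], 0.64)]
1.0
```

View pics/scene0.png

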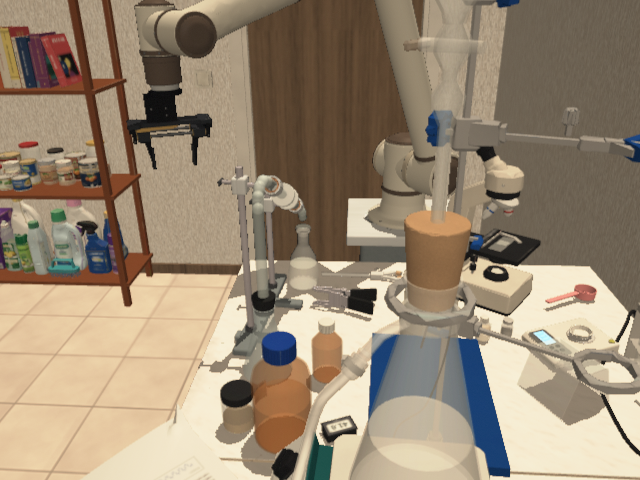

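View pics/top0.png

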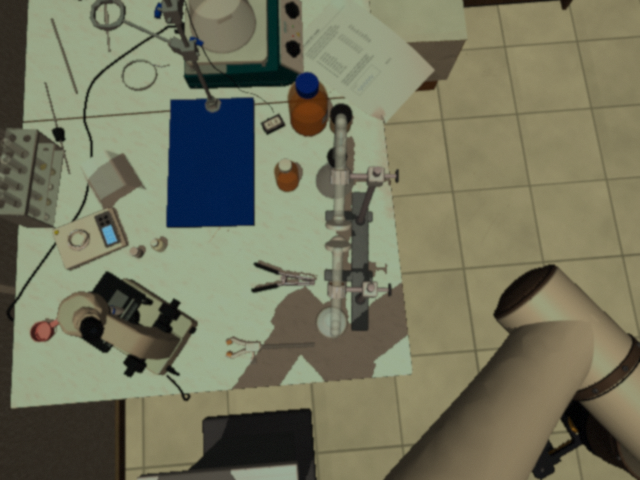

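Run:
```python
import cv2
a=cv2.imread('pics/top0.png')[80:350,220:420]
b=cv2.imread('pics/scene0.png')[150:380,200:400]
cv2.imwrite('pics/top0z.png',cv2.resize(a,None,fx=2.2*1,fy=2.2,interpolation=cv2.INTER_CUBIC))
cv2.imwrite('pics/scene0z.png',cv2.resize(b,None,fx=2.6,fy=2.6,interpolation=cv2.INTER_CUBIC))
a=cv2.imread('pics/top0.png')[180:340,240:400]
cv2.imwrite('pics/top0y.png',cv2.resize(a,None,fx=3.7,fy=3.7,interpolation=cv2.INTER_CUBIC))
```

```text
(no output)
```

View pics/top0y.png

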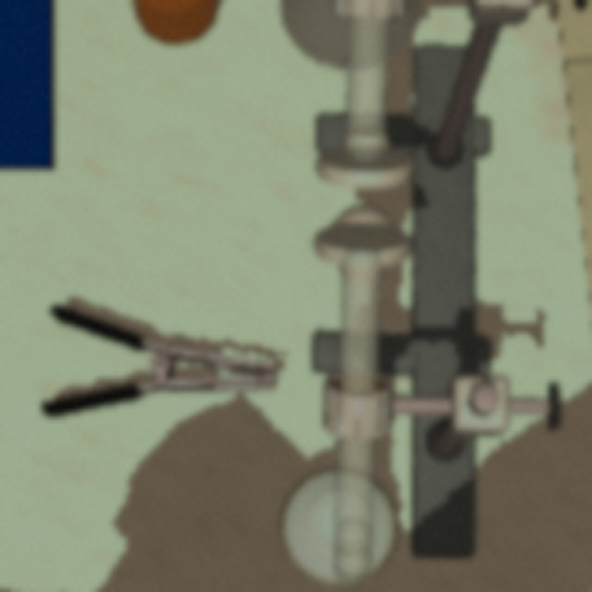

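View pics/scene0z.png

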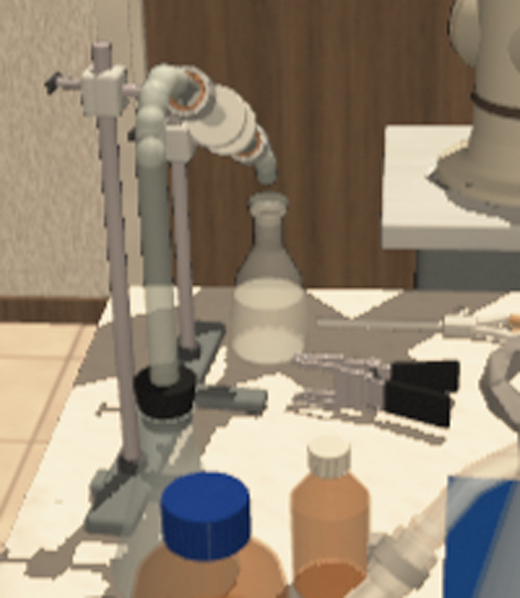

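View pics/top0z.png

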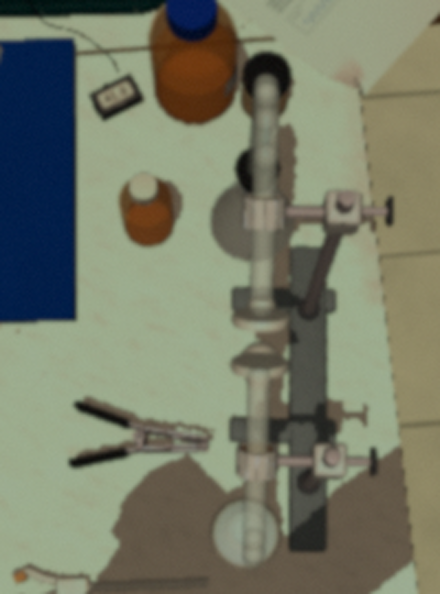

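Run:
```python
from workcell import env
import cv2,numpy as np,pickle
out={}
for n,box in(("scene",(150,380,200,400)),("top",(80,350,220,420))):
    f=env.grab_frame(n)
    im=f['image'].copy();rec={k:f[k] for k in f}
    for t,c in(("upper_tube",(0,0,255)),("lower_tube",(0,255,0)),("clamp",(255,0,0))):
        r=env.trace(f,t)
        rec[t]=[(d['score'],d['mask']) for d in r[:3]]
        print(n,t,[(round(d['score'],2),int(d['mask'].sum())) for d in r])
        if r:
            cs,_=cv2.findContours(r[0]['mask'].astype(np.uint8),cv2.RETR_EXTERNAL,cv2.CHAIN_APPROX_NONE)
            cv2.drawContours(im,cs,-1,c,1)
    out[n]=rec
    z=im[box[0]:box[1],box[2]:box[3]];cv2.imwrite(f'pics/{n}_m.png',cv2.resize(z,None,fx=2.2,fy=2.2,interpolation=cv2.INTER_NEAREST))
pickle.dump(out,open('obs.pkl','wb'))
```

```text
scene upper_tube [(0.89, 1877)]
scene lower_tube [(0.53, 204)]
scene clamp [(0.62, 205)]
top upper_tube [(0.55, 1216)]
top lower_tube [(0.76, 1039)]
top clamp [(0.72, 517)]
```

View pics/scene_m.png

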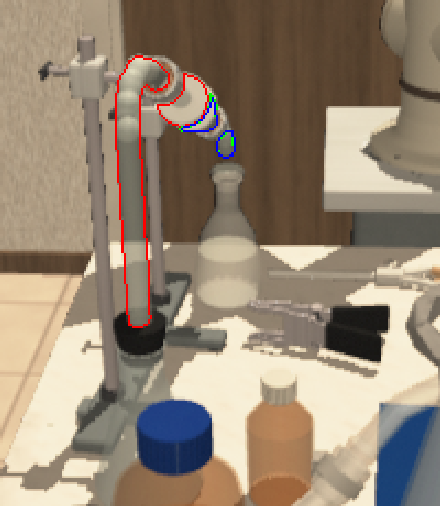

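View pics/top_m.png

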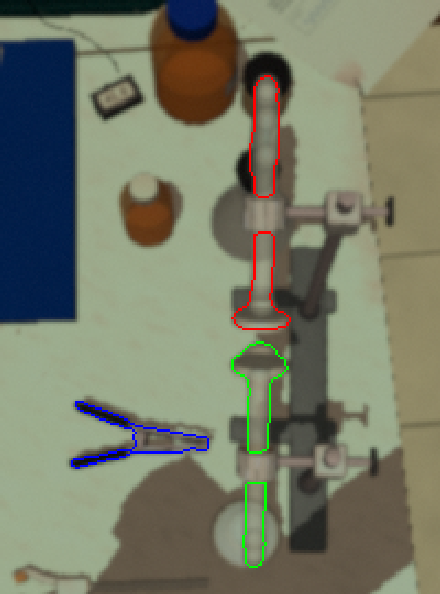

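Run:
```python
import cv2
b=cv2.imread('pics/scene0.png')[165:230,245:315]
cv2.imwrite('pics/s2.png',cv2.resize(b,None,fx=9,fy=9,interpolation=cv2.INTER_CUBIC))
b=cv2.imread('pics/scene0.png')[265:325,300:390]
cv2.imwrite('pics/s3.png',cv2.resize(b,None,fx=8,fy=8,interpolation=cv2.INTER_CUBIC))
```

```text
(no output)
```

View pics/s2.png

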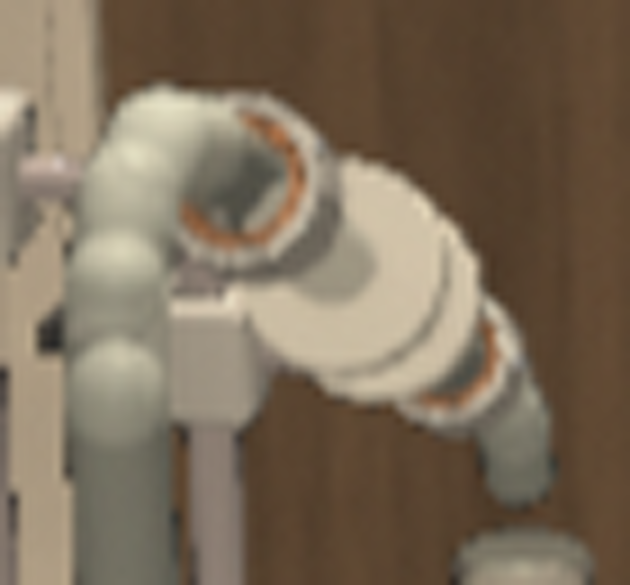

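View pics/s3.png

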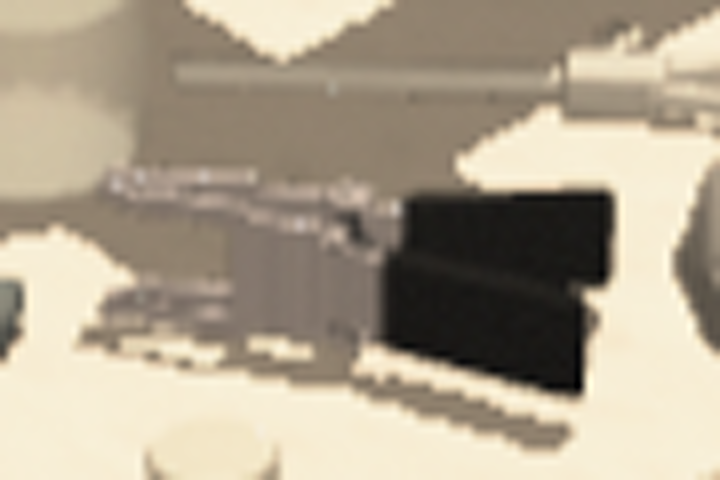

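```bash
cat > lib.py <<'E'
import numpy as np,cv2,pickle
from scipy.spatial.transform import Rotation as R
from scipy.optimize import least_squares
def proj(f,P):
    Rc=R.from_euler('xyz',f['orientation'],degrees=True).as_matrix()
    p=(np.atleast_2d(P)-np.array(f['position']))@Rc
    return np.c_[f['cx']+f['fx']*p[:,0]/-p[:,2], f['cy']-f['fy']*p[:,1]/-p[:,2]]
def lineR(yaw):
    return R.from_euler('ZY',[yaw,-30],degrees=True).as_matrix()  # columns: x up the line, y, z
th=np.linspace(0,2*np.pi,73)
def cyl(o,Rm,x0,x1,r):
    L=[[x,r*np.cos(t),r*np.sin(t)] for x in(x0,x1) for t in th]
    return o+np.array(L)@Rm.T
def hull(f,P): return cv2.convexHull(proj(f,P).astype(np.float32))
def sd(pts,hulls):
    return np.array([max(cv2.pointPolygonTest(h,(float(p[0]),float(p[1])),True) for h in hulls) for p in pts])
E
cat > fit.py <<'E'
from lib import *
o=pickle.load(open('obs.pkl','rb'));S,T=o['scene'],o['top']
z=lambda L:(np.array(L)+.5)/9-.5+np.array([245,165])
su=z([(345,160),(370,158),(400,175),(425,200),(443,235),(448,290),(430,325),(390,360),(350,376),(300,365),(262,335),(248,315)])
sl=z([(460,235),(478,280),(470,330),(445,365),(410,390),(375,402),(340,390)])
def cont(m):
    # subpixel-ish boundary: points between mask in/out
    k=cv2.resize(m.astype(np.uint8),None,fx=4,fy=4,interpolation=cv2.INTER_NEAREST)
    c=max(cv2.findContours(k,cv2.RETR_EXTERNAL,cv2.CHAIN_APPROX_NONE)[0],key=len)[:,0]
    return (c+.5)/4-.5
def allc(m):
    n,l=cv2.connectedComponents(m.astype(np.uint8)); return [cont(l==i) for i in range(1,n)]
tu=np.vstack(allc(T['upper_tube'][0][1])); tl=np.vstack(allc(T['lower_tube'][0][1]))
tu=tu[(tu[:,1]>190)]
print(tl[:,1].min(),tl[:,1].max())
tl=tl[((tl[:,1]>243)&(tl[:,1]<283))]   # skip ball
def model(p):
    c=np.array(p[:3]);Rm=lineR(p[3]);g=p[4]
    return c,Rm,g
def res(p,full=False):
    c,Rm,g=model(p)
    lo=c-g*Rm[:,0]
    r1=sd(su,[hull(S,cyl(c,Rm,0,.008,.022))])
    r2=sd(sl,[hull(S,cyl(lo,Rm,-.008,0,.022))])
    r3=sd(tu,[hull(T,cyl(c,Rm,0,.008,.022)),hull(T,cyl(c,Rm,0,.2,.009))])
    r4=sd(tl,[hull(T,cyl(lo,Rm,-.008,0,.022)),hull(T,cyl(lo,Rm,-.2,0,.009))])
    if full: print([ (len(r),round(float(np.abs(r).mean()),2),round(float(r.mean()),2)) for r in(r1,r2,r3,r4)])
    return np.r_[r1*1.5,r2*1.5,r3*.5,r4*.5]
for x0 in([.57,-.26,.25,0,.028],[.55,-.26,.22,-5,.022]):
    s=least_squares(res,x0,x_scale=[.01,.01,.01,3,.01],diff_step=1e-4,loss='soft_l1')
    print(s.cost,np.round(s.x,4));res(s.x,True)
np.save('line.npy',s.x)
for n,f,cr in(('s',S,(165,230,245,315)),('t',T,(180,340,300,400))):
    k=8 if n=='s' else 3.6;k=int(k)
    im=cv2.resize(f['image'],None,fx=k,fy=k,interpolation=cv2.INTER_CUBIC)
    c,Rm,g=model(s.x);lo=c-g*Rm[:,0]
    for P in(cyl(c,Rm,0,.008,.022),cyl(lo,Rm,-.008,0,.022),cyl(lo,Rm,-.1,0,.009)):
        h=((hull(f,P)+.5)*k-.5).astype(int);cv2.polylines(im,[h],True,(0,0,255),1)
    cv2.imwrite(f'pics/fit_{n}.png',im[cr[0]*k:cr[1]*k,cr[2]*k:cr[3]*k])
E
python3 fit.py
```

```text
234.625 337.375
63.149655199664224 [ 0.5661 -0.2688  0.2627 -5.7461  0.0278]
[(12, 0.45, 0.45), (7, 0.78, 0.78), (482, 0.78, 0.71), (381, 0.37, 0.18)]
257.6065953903367 [ 0.5536 -0.2676  0.2567 -5.7283  0.0136]
[(12, 0.99, 0.65), (7, 0.65, 0.51), (482, 1.91, -0.03), (381, 0.37, 0.19)]
```

```bash
python3 - <<'E'
s=open('fit.py').read()
s=s.replace("    print(s.cost","    from scipy.optimize import minimize\n    for _ in range(3): s=minimize(lambda q:np.abs(res(q)).sum(),s.x,method='Nelder-Mead',options=dict(initial_simplex=np.vstack([s.x]+[s.x+d for d in np.diag([.006,.006,.006,2,.006])]),maxiter=400))\n    print(s.fun")
s=s.replace("[.55,-.26,.22,-5,.022]","[.57,-.27,.26,-5,.03]")
open('fit.py','w').write(s)
E
time python3 fit.py
```

```text
234.625 337.375
265.9482956758786 [ 0.5666 -0.2686  0.2628 -5.4234  0.0284]
[(12, 0.47, 0.47), (7, 0.85, 0.85), (482, 0.75, 0.68), (381, 0.36, 0.19)]
265.9486844171848 [ 0.5666 -0.2686  0.2628 -5.4253  0.0285]
[(12, 0.47, 0.47), (7, 0.85, 0.85), (482, 0.75, 0.68), (381, 0.36, 0.19)]
real	0m28.000s
user	0m25.894s
sys	0m0.401s
```

```bash
python3 -c "
import cv2,numpy as np
a=cv2.imread('pics/fit_s.png');b=cv2.imread('pics/fit_t.png');print(a.shape,b.shape)"
```

```text
(520, 560, 3) (480, 300, 3)
```

View pics/fit_s.png

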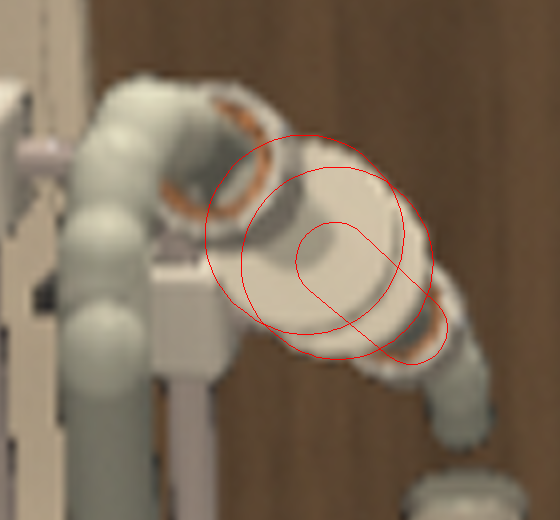

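View pics/fit_t.png

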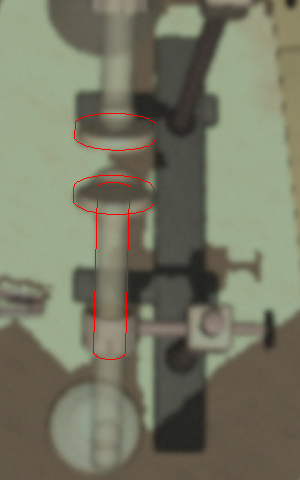

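Run:
```python
from lib import *
o=pickle.load(open('obs.pkl','rb'));S,T=o['scene'],o['top']
def ray(f,px,z):
    Rc=R.from_euler('xyz',f['orientation'],degrees=True).as_matrix()
    d=Rc@np.array([(px[0]-f['cx'])/f['fx'],-(px[1]-f['cy'])/f['fy'],-1]);c=np.array(f['position'])
    return c+d*(z-c[2])/d[2]
zt=lambda u:((np.array(u)+.5)/3.7-.5)+[240,180]
for nm,u,z in(('h1 end outer',(52,312),.037),('h2 end outer',(45,408),.037),('jaw tip1',(283,358),.042),('jaw tip2',(278,384),.042)):
    print(nm,ray(T,zt(u),z).round(4))
zs=lambda u:((np.array(u)+.5)/8-.5)+[300,265]
for nm,u,z in(('near handle(+x) end top',(583,293),.037),('near end bottom',(580,392),.007),('far handle end top',(611,192),.037),('far end bot',(607,285),.007),('tip far top',(110,178),.037)):
    print(nm,ray(S,zs(u),z).round(4))
b=T['image'][230:310,240:330]
im=cv2.resize(b,None,fx=8,fy=8,interpolation=cv2.INTER_CUBIC)
cs=cv2.findContours(T['clamp'][0][1].astype(np.uint8),0,1)[0]
cv2.imwrite('pics/c.png',im)
```

```text
h1 end outer [ 0.5526 -0.1006  0.037 ]
h2 end outer [ 0.499  -0.0938  0.037 ]
jaw tip1 [ 0.5156 -0.2279  0.042 ]
jaw tip2 [ 0.5013 -0.2239  0.042 ]
near handle(+x) end top [ 0.5556 -0.1011  0.037 ]
near end bottom [ 0.5535 -0.1009  0.007 ]
far handle end top [ 0.5049 -0.0926  0.037 ]
far end bot [ 0.501  -0.0926  0.007 ]
tip far top [ 0.5035 -0.2221  0.037 ]
```

View pics/c.png

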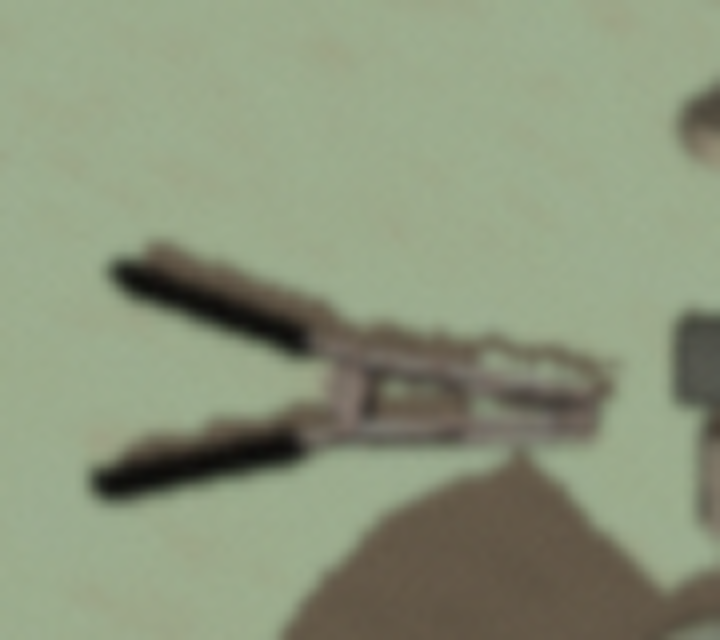

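```bash
cat >> lib.py <<'E'
C0=np.array([0.5666,-0.2686,0.2628]);YAW=-5.42;GAP=.0284
LR=lineR(YAW);lx,ly,lz=LR.T
def rpy(M): return R.from_matrix(M).as_euler('xyz',degrees=True)
def tool(x,y):
    x=np.array(x,float);y=np.array(y,float);return np.c_[x,y,np.cross(x,y)]
PUSH=rpy(tool(lx,-lz)); 
CLIP=rpy(tool(-ly,-lz)); CLIP2=rpy(tool(ly,-lz))
def at(a,b,c,C=None): return (C0 if C is None else C)+a*lx+b*ly+c*lz
E
python3 - <<'E'
from workcell import env
from lib import *
s=env.read_state();print(s['clock'])
def ik(n,p,o): print(n,np.round(p,3),np.round(o,1),None if (q:=env.inverse_kinematics(list(p),list(o))) is None else np.round(q,1))
p=-GAP-.038
P2=rpy(tool(-lx,-lz))
for n,o in(("push",PUSH),("push2",P2)):
    ik(n+' high',at(p,0,.12),o);ik(n+' grip',at(p,0,-.019),o);ik(n+' end',at(p+GAP,0,-.019),o)
for n,o in(("clip",CLIP),("clip2",CLIP2)):
    ik(n+' out',at(0,.19,0),o);ik(n+' on',at(0,.0885,0),o);ik(n+' up',at(0,.0885,.1),o)
for a in(-98,82):
    for z in(.004,.15): ik(f"grasp {a}",[.524,-.115,z],[-90,0,a])
E
```

```text
1.4
push high [ 0.45  -0.258  0.334] [-90.  -30.   -5.4] [-14.9  -5.5 -20.1  -6.5 -45.9 -77.2]
push grip [ 0.519 -0.264  0.213] [-90.  -30.   -5.4] [-13.4   7.  -25.   -8.3 -28.5 -75.8]
push end [ 0.543 -0.266  0.227] [-90.  -30.   -5.4] [-12.9   8.2 -21.5  -7.3 -30.7 -77.2]
push2 high [ 0.45  -0.258  0.334] [-90.   30.  174.6] [-14.9  -5.5 -20.1  -6.5 -45.9 102.8]
push2 grip [ 0.519 -0.264  0.213] [-90.   30.  174.6] [-13.4   7.  -25.   -8.3 -28.5 104.2]
push2 end [ 0.543 -0.266  0.227] [-90.   30.  174.6] [-12.9   8.2 -21.5  -7.3 -30.7 102.8]
clip out [ 0.585 -0.079  0.263] [-60.    0.  -95.4] [ 11.8   3.3 -31.   18.3 -28.  148.7]
clip on [ 0.575 -0.18   0.263] [-60.    0.  -95.4] [ -0.9   5.2 -24.    4.4 -31.  172.3]
clip up [ 0.525 -0.176  0.349] [-60.    0.  -95.4] [ -0.3  -3.5 -19.9   3.7 -43.7 172.9]
clip2 out [ 0.585 -0.079  0.263] [-120.     0.    84.6] [ 11.8   3.3 -31.   18.3 -28.  -31.3]
clip2 on [ 0.575 -0.18   0.263] [-120.     0.    84.6] [ -0.9   5.2 -24.    4.4 -31.   -7.7]
clip2 up [ 0.525 -0.176  0.349] [-120.     0.    84.6] [ -0.3  -3.5 -19.9   3.7 -43.7  -7.1]
grasp -98 [ 0.524 -0.115  0.004] [-90   0 -98] [  5.   28.6 -26.5   0.  -34.9 167. ]
grasp -98 [ 0.524 -0.115  0.15 ] [-90   0 -98] [  5.   17.3 -18.    0.  -54.7 167. ]
grasp 82 [ 0.524 -0.115  0.004] [-90   0  82] [  5.   28.6 -26.5   0.  -34.9 -13. ]
grasp 82 [ 0.524 -0.115  0.15 ] [-90   0  82] [  5.   17.3 -18.    0.  -54.7 -13. ]
```

Run:
```python
from workcell import env
from lib import *
p=-GAP-.040
env.goto([0.33,-0.40,0.42],[-90,0,-5])
env.gripper_to(0.0,grasp_force=10)
env.goto(list(at(p,0,.08)),list(PUSH))
env.move_straight(list(at(p,0,.03)),rate=.12)
hit=env.move_straight(list(at(p,0,-.002)),rate=.02,force_limit=3)
s=env.read_state();d=LR.T@(np.array(s['position'])-C0)
print(hit,s['clock'],'line coords mm',(d*1e3).round(2),s['tool_rot'],s['force'])
env.move_straight(list(at(p,0,.035)),rate=.1)
for n in('top','scene'):cv2.imwrite(f'pics/{n}1.png',env.grab_frame(n)['image'])
```

```text
True 6.4333 line coords mm [-6.847e+01  3.000e-02  1.168e+01] [-90.00611075 -29.97400979  -5.401545  ] [-2.56531905  0.66648635  3.20260085]
```

View pics/scene1.png

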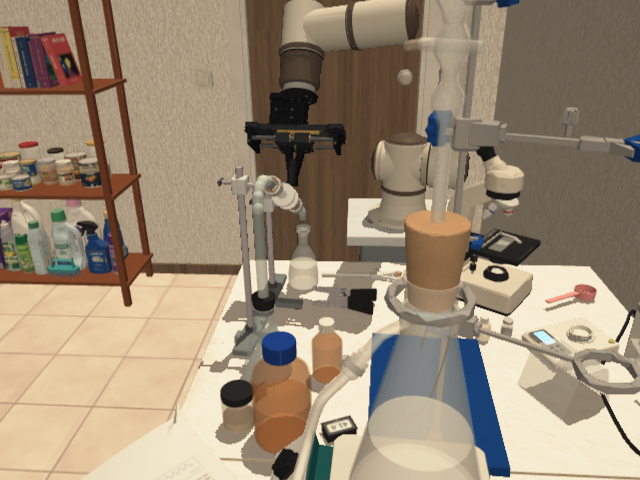

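View pics/top1.png

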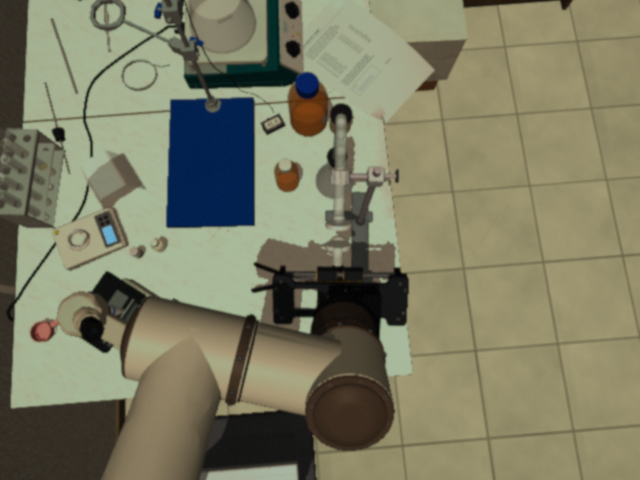

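Run:
```python
from workcell import env
from lib import *
p=-GAP-.036;h=.0027
env.gripper_to(0.5,grasp_force=12)
env.move_straight(list(at(p,0,h-.019)),rate=.1)
s=env.read_state();print(s['clock'],s['force'])
env.gripper_to(0.0,grasp_force=12)
s=env.read_state();print('opening mm',s['opening']*87,(LR.T@s['force']).round(2),(LR.T@(s['position']-C0)*1e3).round(2))
f0=LR.T@s['force']
hit=env.move_straight(list(at(p+GAP+.012,0,h-.019)),rate=.03,force_limit=12)
s=env.read_state();print(hit,s['clock'],s['opening']*87,(LR.T@s['force']-f0).round(2),(LR.T@(s['position']-C0)*1e3).round(2))
env.dwell(.3)
s=env.read_state();print((LR.T@s['force']-f0).round(2),(LR.T@(s['position']-C0)*1e3).round(2))
for n in('top','scene'):cv2.imwrite(f'pics/{n}2.png',env.grab_frame(n)['image'])
t=cv2.imread('pics/top2.png')[180:300,280:400];s=cv2.imread('pics/scene2.png')[165:230,245:315]
cv2.imwrite('pics/t2z.png',cv2.resize(t,None,fx=5,fy=5,interpolation=2));cv2.imwrite('pics/s2z.png',cv2.resize(s,None,fx=8,fy=8,interpolation=2))
```

```text
8.5667 [-0.07748753 -0.07062902  0.36981608]
opening mm 17.298300702859525 [-0.21 -2.2   2.62] [-64.17  -0.43 -15.95]
True 10.15 17.16195762152845 [0.02 2.39 0.53] [-36.03  -0.62 -16.15]
[1.48 3.58 2.27] [-36.01  -0.64 -16.14]
```

View pics/t2z.png

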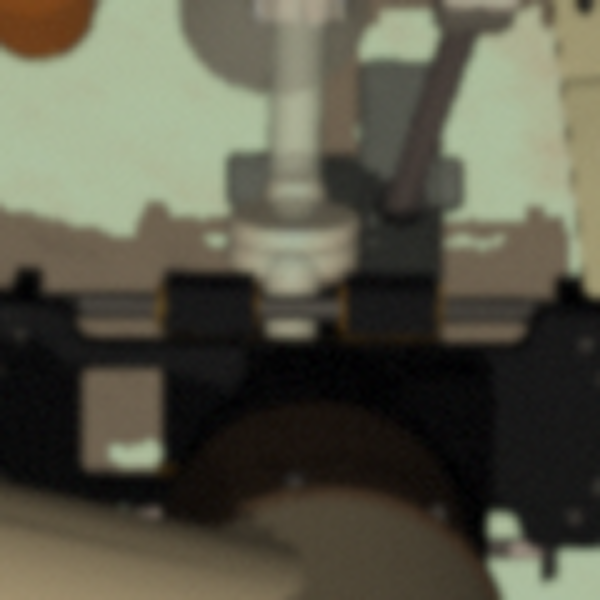

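View pics/s2z.png

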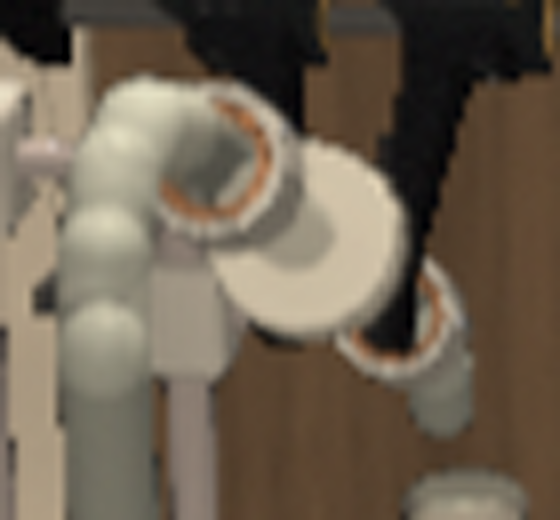

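Run:
```python
from workcell import env
from lib import *
h=.0027
hit=env.move_straight(list(at(-.015,-.0006,h-.019)),rate=.03,force_limit=18)
s=env.read_state();print(hit,s['clock'],s['opening']*87,(LR.T@s['force']).round(2),(LR.T@(s['position']-C0)*1e3).round(2))
env.gripper_to(0.34)
hit=env.move_straight(list(at(-.008,-.0006,h-.019)),rate=.03,force_limit=10)
s=env.read_state();print(hit,s['clock'],s['opening']*87,(LR.T@s['force']).round(2),(LR.T@(s['position']-C0)*1e3).round(2))
```

```text
False 11.425 17.221794005825437 [-14.5   -4.33   4.63] [-28.74  -0.46 -19.47]
True 12.2083 29.29349067047975 [-0.46  0.25 -0.42] [-23.56   1.4  -19.61]
```

Run:
```python
from workcell import env
from lib import *
s=env.read_state();print(s['clock'],s['opening']*87,(LR.T@s['force']).round(2),(LR.T@(s['position']-C0)*1e3).round(2),s['tool_rot'])
for n in('top','scene'):cv2.imwrite(f'pics/{n}3.png',env.grab_frame(n)['image'])
t=cv2.imread('pics/top3.png')[180:300,280:400];s=cv2.imread('pics/scene3.png')[145:245,235:335]
cv2.imwrite('pics/t3z.png',cv2.resize(t,None,fx=5,fy=5,interpolation=2));cv2.imwrite('pics/s3z.png',cv2.resize(s,None,fx=6,fy=6,interpolation=2))
```

```text
12.2083 29.29349067047975 [-0.46  0.25 -0.42] [-23.56   1.4  -19.61] [-89.42690584 -27.90531891  -5.852647  ]
```

View pics/t3z.png

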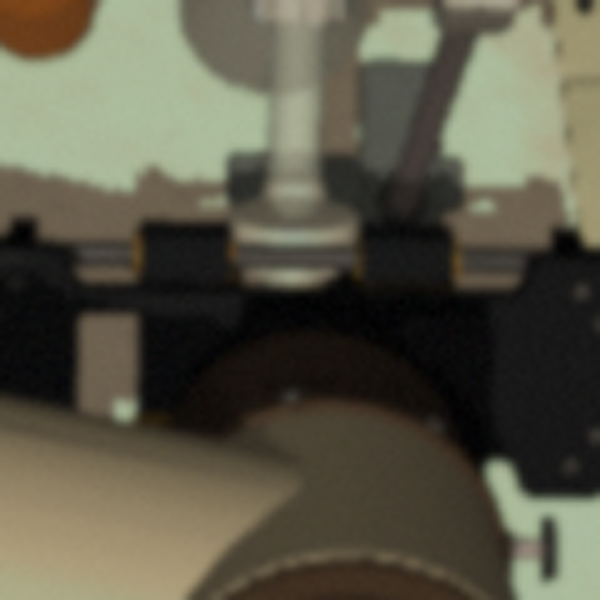

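View pics/s3z.png

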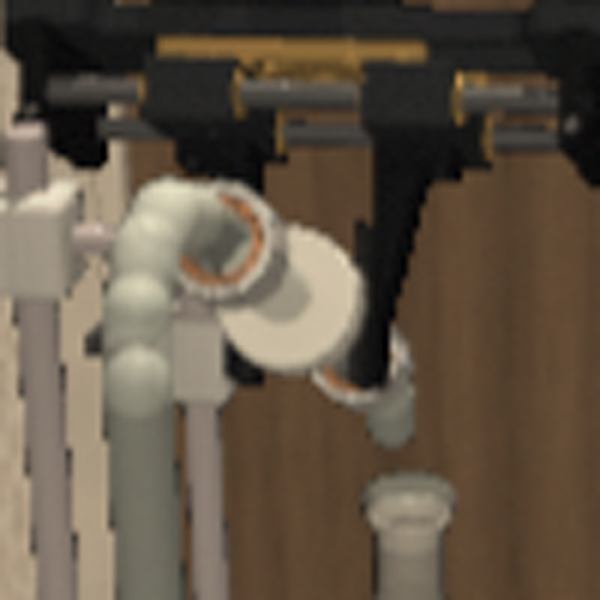

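Run:
```python
from workcell import env
from lib import *
h=.0027
def st(m):
    s=env.read_state();print(m,round(s['clock'],2),(LR.T@s['force']).round(2),(LR.T@(s['position']-C0)*1e3).round(2),s['tool_rot'].round(1) if hasattr(s['tool_rot'],'round') else s['tool_rot'])
env.move_straight(list(at(-.030,0,h-.019)),rotation=list(PUSH),rate=.05);env.dwell(.2);st('back')
hit=env.move_straight(list(at(-.008,0,h-.019)),rate=.03,force_limit=5);st(hit)
```

```text
back 12.82 [-0.57  0.55 -0.62] [-29.45  -0.05 -16.32] [-90.  -30.   -5.4]
True 13.25 [-0.16  0.75 -0.23] [-23.12   0.26 -17.06] [-89.9 -29.7  -5.5]
```

Run:
```python
from workcell import env
from lib import *
h=.0027
env.move_straight(list(at(-.032,0,h-.019)),rotation=list(PUSH),rate=.1)
env.move_straight(list(at(-.032,0,.06)),rate=.15)
env.gripper_to(1.0,grasp_force=40)
env.goto([.47,-.06,.30],[-90,0,82])
out={}
for n in('top','scene'):
    f=env.grab_frame(n);out[n]=dict(f)
    cv2.imwrite(f'pics/{n}4.png',f['image'])
    for t in('lower_tube','upper_tube','clamp'):
        r=env.trace(f,t);out[n][t]=[(d['score'],d['mask']) for d in r]
pickle.dump(out,open('obs4.pkl','wb'))
print(env.read_state()['clock'])
t=cv2.imread('pics/top4.png')[180:300,280:400];s=cv2.imread('pics/scene4.png')[165:230,245:315]
cv2.imwrite('pics/t4z.png',cv2.resize(t,None,fx=5,fy=5,interpolation=2));cv2.imwrite('pics/s4z.png',cv2.resize(s,None,fx=8,fy=8,interpolation=2))
```

```text
16.6667
```

View pics/t4z.png

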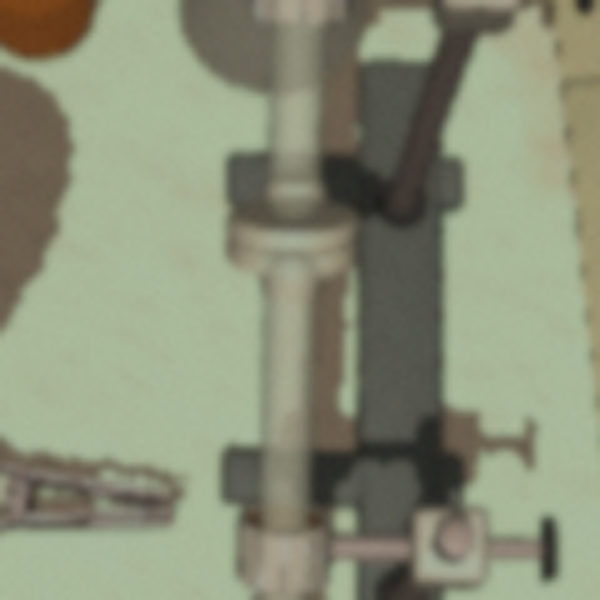

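View pics/s4z.png

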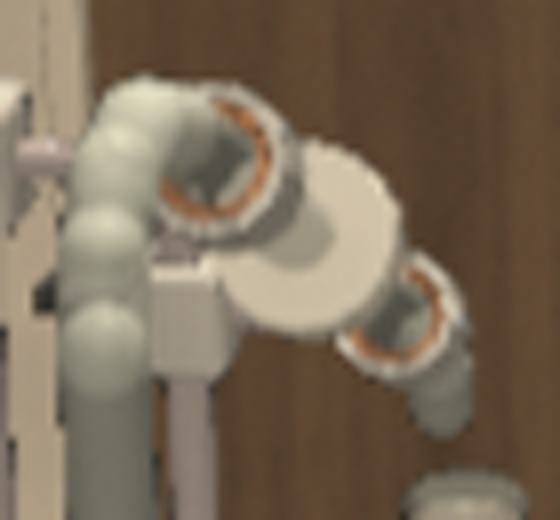

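View pics/top4.png

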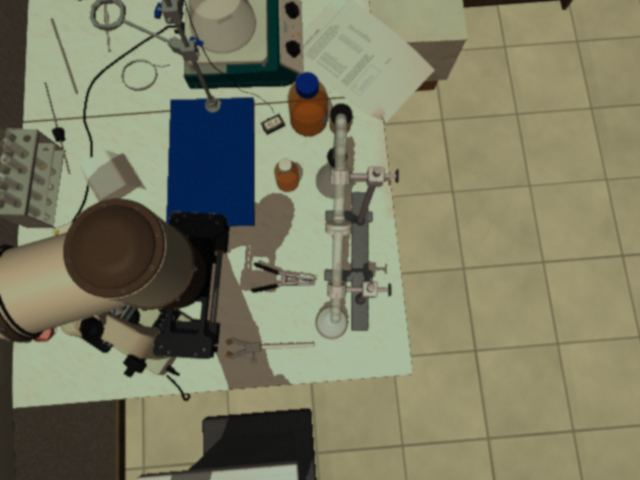

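```bash
cat > fit2.py <<'E'
from lib import *
from scipy.optimize import minimize
o=pickle.load(open('obs4.pkl','rb'));S,T=o['scene'],o['top']
zs=lambda L:(np.array(L)+.5)/8-.5+np.array([245,165]); zt=lambda L:(np.array(L)+.5)/5-.5+np.array([280,180])
sp=zs([(320,141),(345,148),(370,163),(390,187),(402,215),(402,240),(395,270),(375,303),(345,325),(310,336),(280,332),(245,312),(225,290)])
m=(T['lower_tube'][0][1]|T['upper_tube'][0][1]).astype(np.uint8)
print([ (a[0],a[1].sum()) for t in('lower_tube','upper_tube') for a in T[t]])
m=cv2.morphologyEx(m,cv2.MORPH_CLOSE,np.ones((3,3)))
k=cv2.resize(m,None,fx=4,fy=4,interpolation=0)
c=np.vstack([q[:,0] for q in cv2.findContours(k,0,cv2.CHAIN_APPROX_NONE)[0]]);c=(c+.5)/4-.5
c=c[(c[:,1]>212)&(c[:,1]<245)]
# manual outline picks in the top view as alternative
tm=zt([(227,218),(226,240),(228,258),(245,268),(265,274),(325,274),(345,265),(355,250),(357,230),(354,215),(240,208),(340,208)])
def H(f,C,Rm): return [hull(f,cyl(C,Rm,-.008,.008,.022)),hull(f,cyl(C,Rm,-.1,.1,.009))]
def res(p,full=False,w=1,tp=tm):
    C=at(*p[:3]);Rm=LR
    a=sd(sp,H(S,C,Rm)[:1]);b=sd(tp,H(T,C,Rm))
    if full:print(np.abs(a).mean().round(2),a.mean().round(2),np.abs(b).mean().round(2),b.mean().round(2))
    return np.abs(a).mean()+np.abs(b).mean()+w*abs(p[2]-.0027)/.001
for nm,tp in(('mask',c),('manual',tm)):
  for w in(0,1):
    best=min((minimize(res,x0,args=(False,w,tp),method='Nelder-Mead',options=dict(initial_simplex=np.vstack([x0]+[x0+d for d in np.eye(3)*.005]))) for x0 in(np.zeros(3),np.array([-.004,0,.003]))),key=lambda r:r.fun)
    print(nm,w,(best.x*1e3).round(2),best.fun);res(best.x,True,w,tp)
k=6
for n,f,cr in(('s',S,(165,245,235,325)),('t',T,(190,270,290,390))):
    im=cv2.resize(f['image'],None,fx=k,fy=k,interpolation=2)
    for h in H(f,at(*best.x),LR):cv2.polylines(im,[((h+.5)*k-.5).astype(int)],True,(0,0,255),1)
    cv2.imwrite(f'pics/fit4_{n}.png',im[cr[0]*k:cr[1]*k,cr[2]*k:cr[3]*k])
E
python3 fit2.py
```

```text
[(0.81, np.int64(885)), (0.78, np.int64(1307))]
mask 0 [-0.49 -0.89  0.62] 1.0890443419816167
0.42 0.41 0.67 0.34
mask 1 [-0.25 -0.91  2.7 ] 1.5382147558827235
0.84 0.23 0.7 0.37
manual 0 [-0.12 -0.64  0.47] 1.198748471274468
0.46 0.46 0.74 0.69
manual 1 [ 0.46 -0.73  2.7 ] 1.681275118125962
0.89 0.24 0.79 0.72
```

View pics/fit4_t.png

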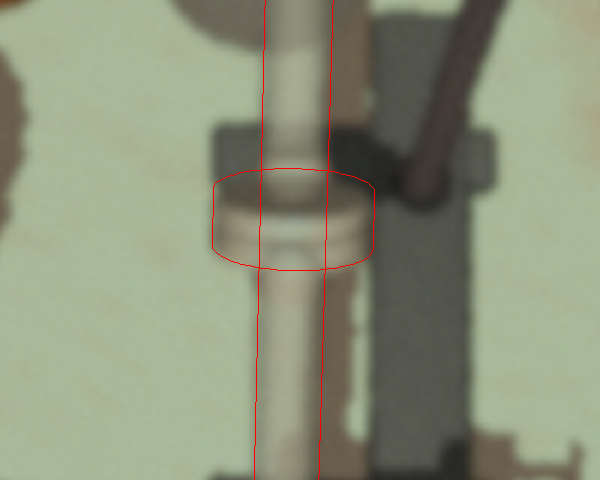

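View pics/fit4_s.png

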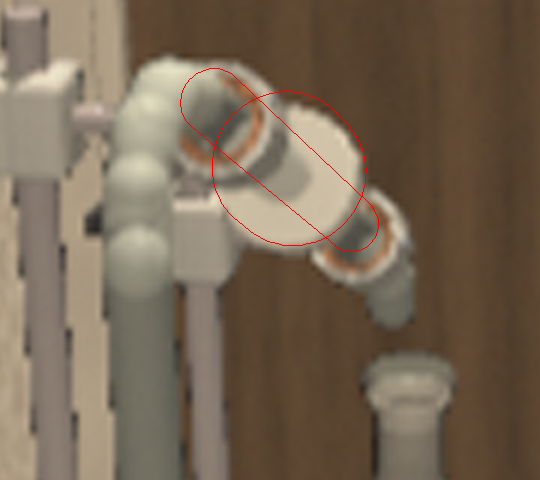

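Run:
```python
from workcell import env
from lib import *
o=[-90,0,81.6]
env.goto([.525,-.119,.13],o)
env.move_straight([.525,-.119,.03],rate=.2)
hit=env.move_straight([.525,-.119,.004],rate=.05,force_limit=6)
s=env.read_state();print(hit,s['clock'],s['position'],s['force'])
f=env.grab_frame('top');cv2.imwrite('pics/top5.png',f['image']);g=env.grab_frame('scene')
t=f['image'][220:320,220:340];s=g['image'][255:335,290:400]
cv2.imwrite('pics/t5z.png',cv2.resize(t,None,fx=5,fy=5,interpolation=2));cv2.imwrite('pics/s5z.png',cv2.resize(s,None,fx=6,fy=6,interpolation=2))
```

```text
False 18.7583 [ 0.52500835 -0.11904827  0.00378119] [-0.31336398 -0.69508846  0.07481292]
```

View pics/t5z.png

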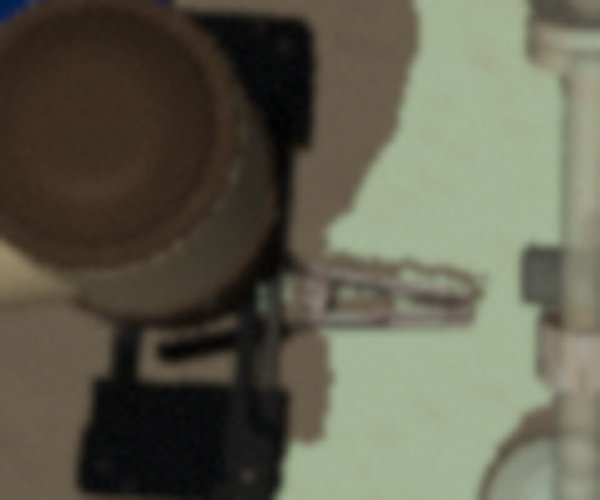

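View pics/s5z.png

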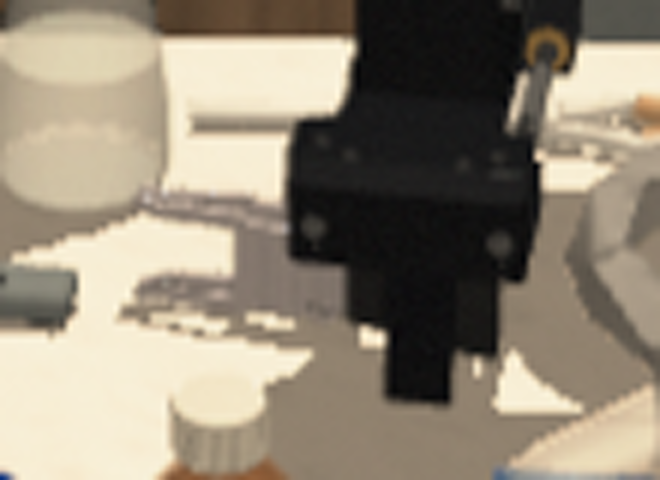

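Run:
```python
from workcell import env
from lib import *
for g in(.6,.45,0.25):
    env.gripper_to(g,grasp_force=40)
    s=env.read_state();print(g,round(s['clock'],2),s['opening']*87,np.round(s['force'],2),np.round(s['position'],4))
f=env.grab_frame('top');g=env.grab_frame('scene')
t=f['image'][220:320,220:340];s=g['image'][255:335,290:400]
cv2.imwrite('pics/t6z.png',cv2.resize(t,None,fx=5,fy=5,interpolation=2));cv2.imwrite('pics/s6z.png',cv2.resize(s,None,fx=6,fy=6,interpolation=2))
pickle.dump(dict(f),open('f6.pkl','wb'));pickle.dump(dict(g),open('g6.pkl','wb'))
```

```text
0.6 19.73 52.766443948172835 [ 0.18  0.5  -0.02] [ 0.5252 -0.1189  0.0041]
0.45 20.3 39.453991587381296 [ 0.2   0.82 -0.71] [ 0.5251 -0.119   0.004 ]
0.25 20.73 25.854331507330993 [0.2  1.05 1.13] [ 0.5246 -0.119   0.0039]
```

View pics/t6z.png

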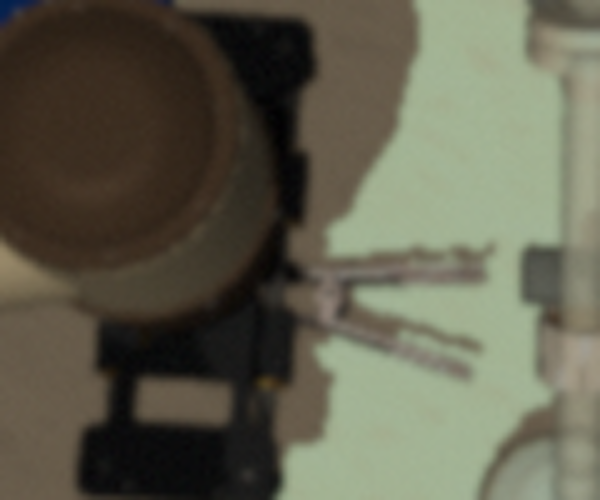

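View pics/s6z.png

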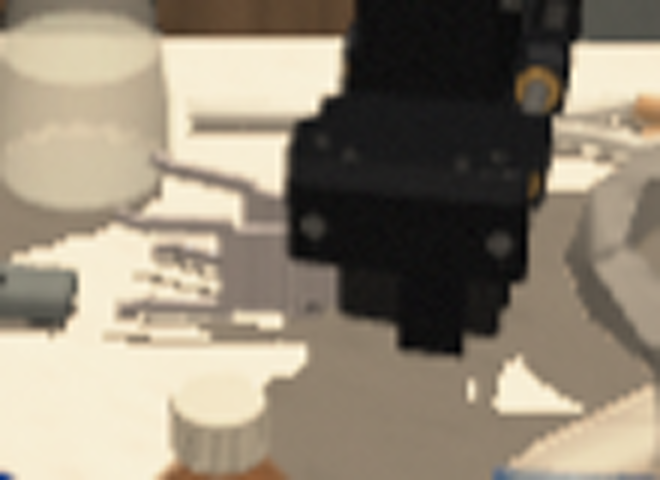

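```bash
cat >> lib.py <<'E'
def show(env,tag,tb=(190,290,260,380),sb=(150,240,240,360)):
    for n,b in(('top',tb),('scene',sb)):
        f=env.grab_frame(n);im=f['image'];cv2.imwrite(f'pics/{n}{tag}.png',im)
        cv2.imwrite(f'pics/{n[0]}{tag}z.png',cv2.resize(im[b[0]:b[1],b[2]:b[3]],None,fx=5.5,fy=5.5,interpolation=2))
def st(env,m=''):
    s=env.read_state();print(m,round(s['clock'],2),'op',round(s['opening']*87,1),'F',(LR.T@s['force']).round(2),'p',(LR.T@(s['position']-C0)*1e3).round(2),np.round(s['tool_rot'],1))
E
python3 - <<'E'
from workcell import env
from lib import *
env.move_straight([.5246,-.119,.05],rate=.08)
env.move_straight([.535,-.06,.16],rate=.15)
x,h=-.0015,.0022-.0181
env.goto(list(at(x,.175,h)),list(CLIP2))
st(env,'out')
show(env,7)
E
```

```text
out 23.12 op 26.1 F [-0.8   0.41 -1.76] p [ -3.06 174.29 -16.53] [-119.8    0.    84.5]
```

View pics/t7z.png

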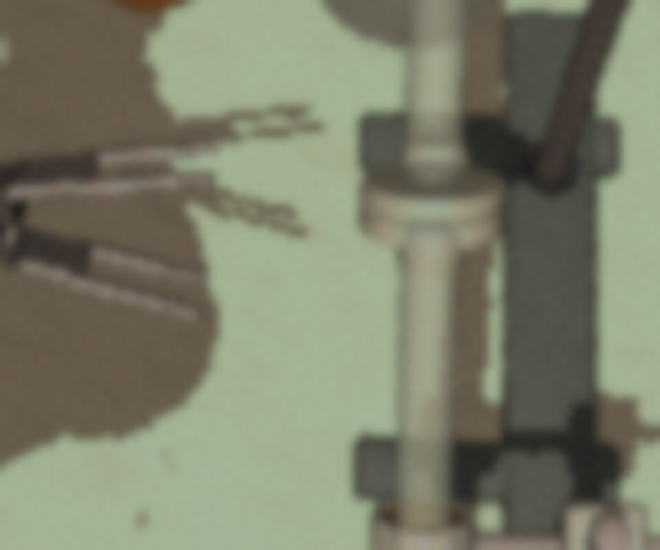

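View pics/s7z.png

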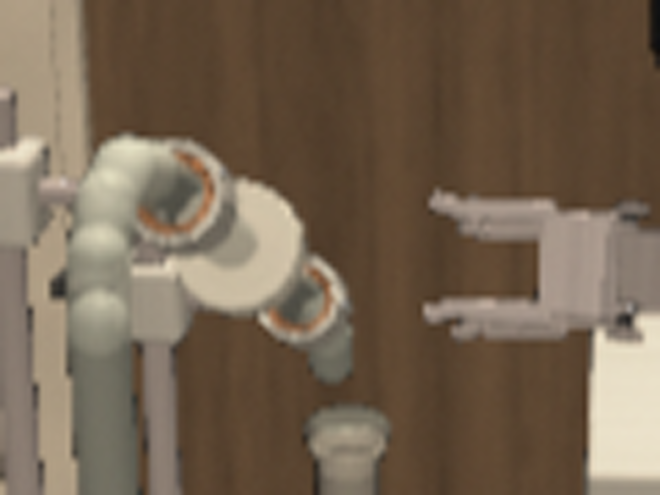

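Run:
```python
import cv2
a=cv2.imread('pics/top7.png')[195:265,215:315]
cv2.imwrite('pics/t7y.png',cv2.resize(a,None,fx=8,fy=8,interpolation=2))
```

```text
(no output)
```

View pics/t7y.png

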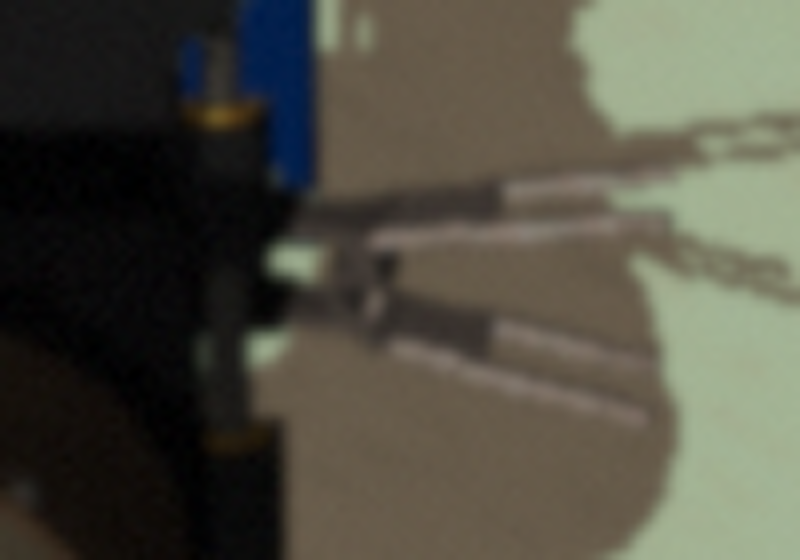

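Run:
```python
from lib import *
T=pickle.load(open('obs4.pkl','rb'))['top']
f=lambda u:(np.array(u)+.5)/8-.5+[215,195]
print('jaw px',f((528,283)),'tips px',f((661,291)))
print('joint',proj(T,at(0,-.0008,.0022)))
for b in(.09,.1,.11): print(b,proj(T,at(-.003,b,.0022)),proj(T,at(-.003+.0265*0.0,b-.0265,.0022)))
```

```text
jaw px [280.5625 229.9375] tips px [297.1875 230.9375]
joint [[338.48662091 226.18450003]]
0.09 [[283.12836349 227.21329031]] [[299.26261123 227.42446432]]
0.1 [[277.04185837 227.13362674]] [[293.17336116 227.34476483]]
0.11 [[270.95638859 227.05397672]] [[287.08514715 227.26507889]]
```

```bash
cat >> lib.py <<'E'
def clipR(d): 
    M=R.from_rotvec(np.deg2rad(d)*lz).as_matrix(); return list(rpy(M@tool(ly,-lz)))
E
python3 - <<'E'
from workcell import env
from lib import *
x,h=.001,.0025-.0181
env.move_straight(list(at(x,.165,h)),rotation=clipR(3),rate=.08)
env.dwell(.2);st(env,'out')
hit=env.move_straight(list(at(x,.120,h)),rate=.08,force_limit=6)
st(env,hit)
show(env,8)
E
```

```text
out 23.69 op 25.9 F [-0.98 -0.71 -0.41] p [  0.69 165.26 -16.1 ] [-119.9    1.5   87.2]
False 24.41 op 26.3 F [-0.99 -0.16 -0.51] p [  0.92 120.07 -15.59] [-120.     1.5   87.2]
```

View pics/t8z.png

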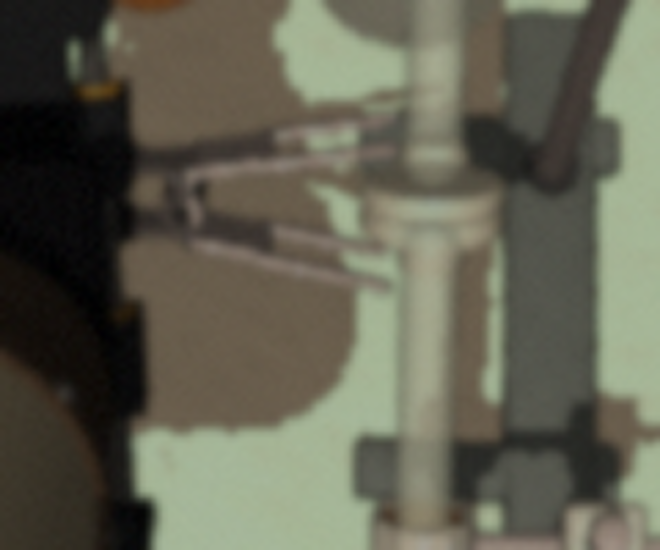

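View pics/s8z.png

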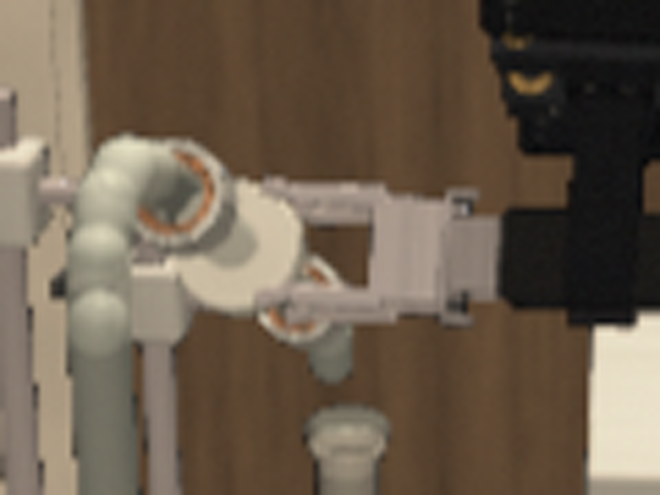

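Run:
```python
import cv2
a=cv2.imread('pics/scene8.png')[172:216,268:334]
a=cv2.resize(a,None,fx=12,fy=12,interpolation=2)
for k in range(0,44,4):
    cv2.line(a,(0,k*12+6),(a.shape[1],k*12+6),(0,255,255) if k%20 else (0,0,255),1);cv2.putText(a,str(172+k),(750,k*12+4),0,.4,(255,255,255),1)
cv2.imwrite('pics/s8y.png',a)
```

```text
(no output)
```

View pics/s8y.png

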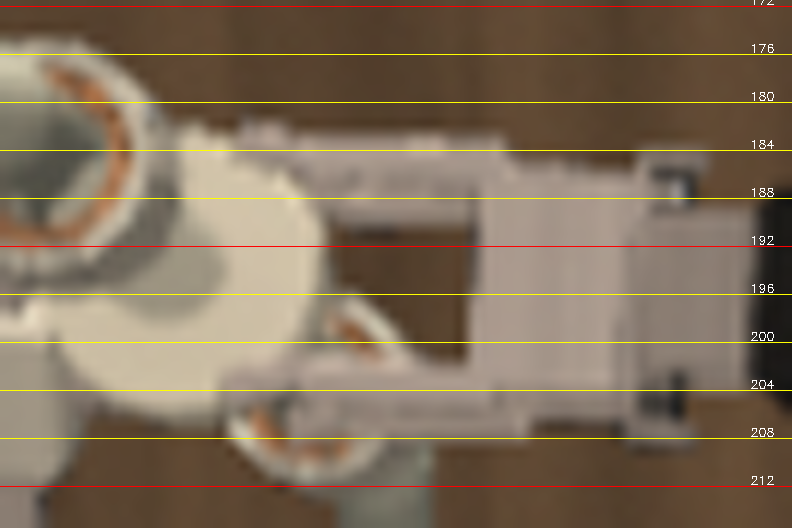

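Run:
```python
from workcell import env
from lib import *
x,h=.0005,.0038-.0181
env.move_straight(list(at(x,.120,h)),rotation=clipR(3),rate=.05)
hit=env.move_straight(list(at(x,.090,h)),rate=.06,force_limit=5);st(env,hit)
if not hit:
    hit=env.move_straight(list(at(x,.070,h)),rate=.025,force_limit=5);st(env,hit)
show(env,9)
```

```text
False 25.41 op 26.2 F [-0.84 -0.08 -2.02] p [  0.42  89.92 -14.33] [-120.     1.5   87.2]
True 25.88 op 25.9 F [-0.21  1.6  -0.94] p [ -1.21  81.75 -15.22] [-119.8    1.4   87.2]
```

View pics/t9z.png

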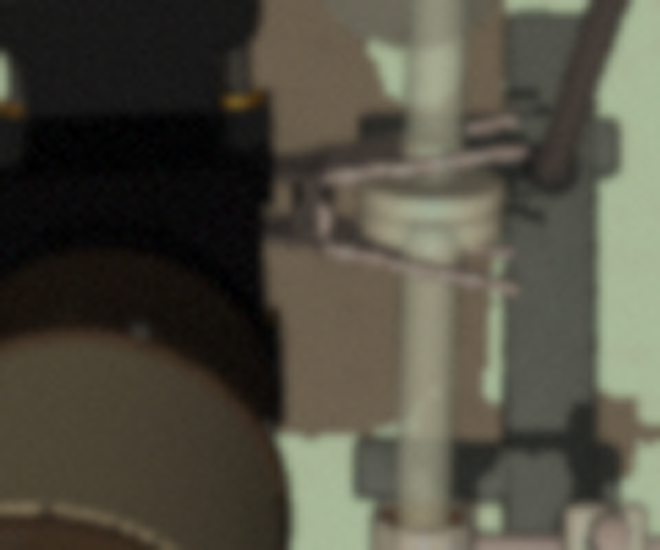

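View pics/s9z.png

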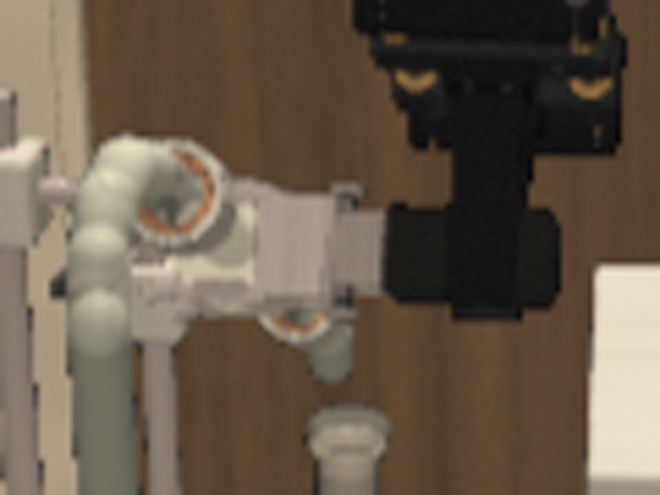

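Run:
```python
from workcell import env
from lib import *
x,h=.0005,.0038-.0181
hit=env.move_straight(list(at(x,.078,h)),rate=.02,force_limit=7);st(env,hit)
for g in(.4,.5,.58,.68):
    env.gripper_to(g);st(env,g)
show(env,10)
```

```text
True 26.19 op 25.6 F [0.11 1.47 0.41] p [ -2.51  81.56 -16.04] [-119.5    1.3   87.2]
0.4 26.7 op 34.8 F [-0.44  0.77 -1.35] p [ -4.04  81.4  -16.61] [-119.4    1.3   87.2]
0.5 27.2 op 43.7 F [-0.56  0.2  -1.39] p [ -3.45  81.37 -16.35] [-119.5    1.3   87.2]
0.58 27.67 op 50.4 F [-0.32  0.74  0.16] p [ -3.44  81.52 -16.34] [-119.5    1.3   87.2]
0.68 28.17 op 59.2 F [-0.14 -0.67 -0.38] p [ -3.55  81.48 -16.44] [-119.4    1.3   87.2]
```

View pics/t10z.png

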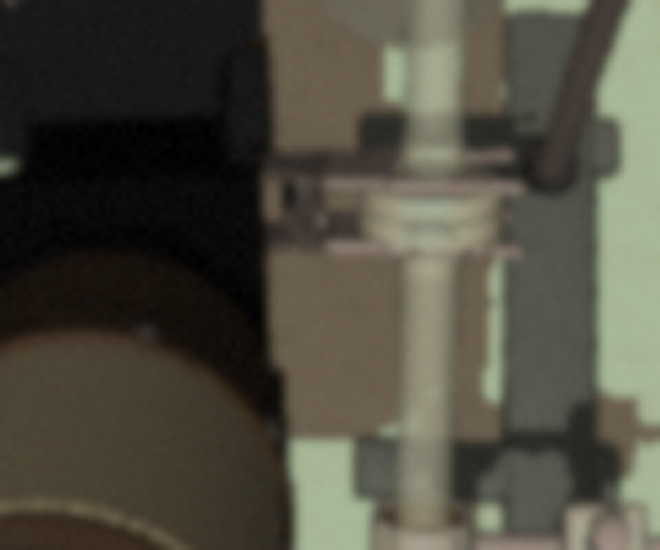

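View pics/s10z.png

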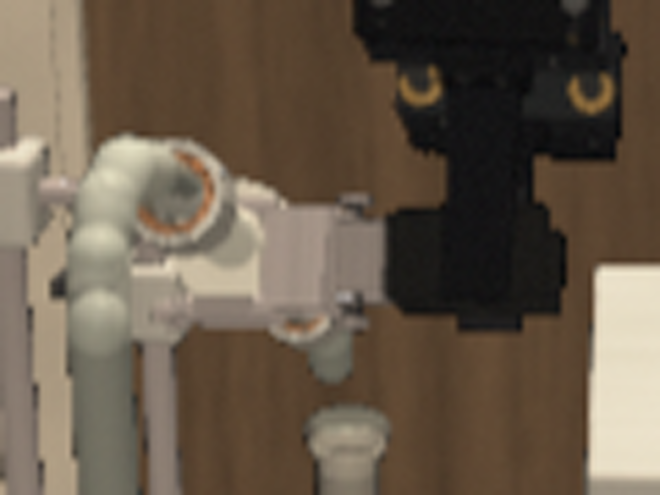

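Run:
```python
from workcell import env
from lib import *
env.gripper_to(1.0)
s=env.read_state();p=np.array(s['position']);o=list(s['tool_rot'])
hit=env.move_straight(list(p+.03*lz),rotation=o,rate=.05,force_limit=5);st(env,hit)
if not hit:
    env.move_straight(list(p+.10*lz),rate=.12,force_limit=6)
    env.goto([.42,-.02,.36],[-90,0,82]);st(env)
show(env,11)
```

```text
False 29.8 op 87.1 F [-0.21 -0.69 -0.61] p [-3.72 81.5  13.6 ] [-119.4    1.3   87.2]
 31.32 op 87.0 F [ 0.31  0.03 -0.08] p [-98.54 233.63 167.93] [-89.9   0.   82. ]
```

View pics/t11z.png

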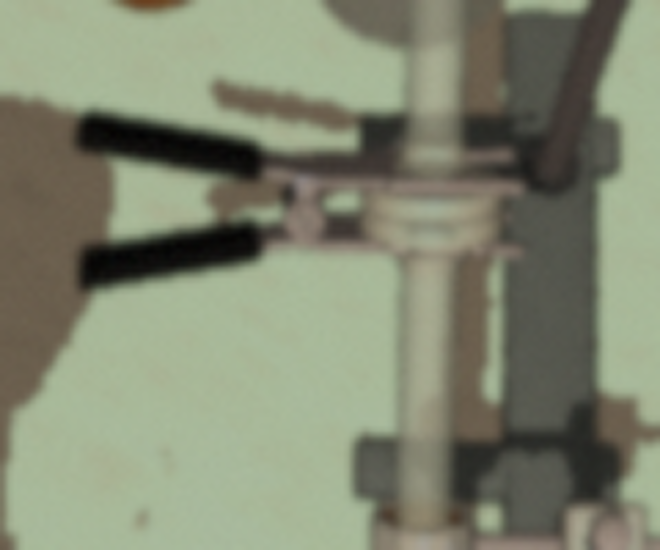

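View pics/s11z.png

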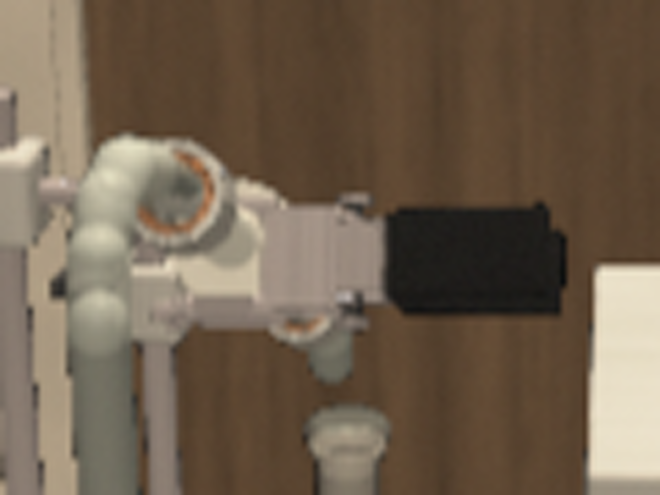

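Run:
```python
from workcell import env
from lib import *
f=env.grab_frame('top');g=env.grab_frame('scene')
for t in("receiver_flask","brown_bottle","finger_clamp"):
    for q in(f,g): print(t,[(np.round(d['xyz'],4).tolist(),round(d['score'],2)) for d in env.search_frame(q,t)[:1]])
print(env.read_state()['clock'])
```

```text
receiver_flask [([0.4076, -0.2476, 0.0801], 0.58)]
receiver_flask [([0.4384, -0.2544, 0.0588], 0.69)]
brown_bottle [([0.723, -0.1802, 0.078], 0.79)]
brown_bottle [([0.7535, -0.1834, 0.059], 0.87)]
finger_clamp [([0.3793, -0.0874, 0.0079], 0.78)]
finger_clamp [([0.3834, -0.095, 0.009], 0.72)]
31.825
```

View pics/top11.png

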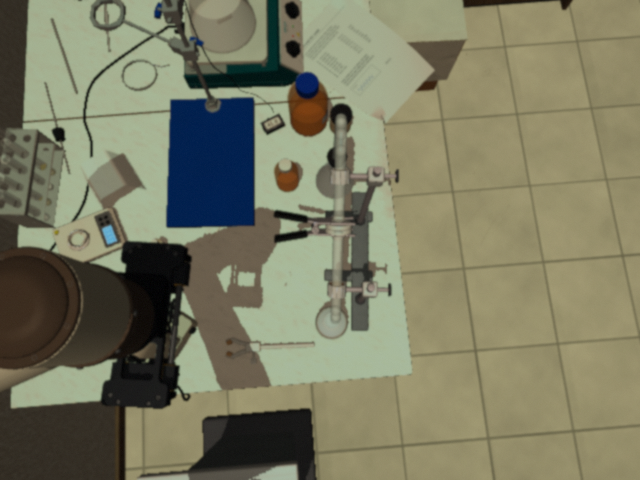

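Run:
```python
from workcell import env
print(env.read_state()['force']);print(env.close_job())
```

```text
[-0.42731763 -0.10073646 -0.63997687]
the job is handed in; nothing more can be done
None
```

The joint is closed and the clamp is holding it by itself; I handed the job in at about 32 s of the 54 s allowed. The job gives no verdict back, so this rests on my own checks.

- **Lower tube:** I pinched it and slid it 28 mm up until it stopped hard. The pictures afterwards show the flanges together.
- **Clamp:** I squeezed it fully open (26 mm over the handles) and turned it 3° to correct a skew in the grip. Then I pushed it on until it met the tube, let it close on both flanges and backed off freely.
- **Last pictures:** The clamp sits square over both flanges. Its fork tips are about 26 mm past the joint's centre, as they should be when it is fully on. The flask, bottle and finger clamp were found within about 8 mm of their first positions, which is no more than the networks' scatter. The wrist force was about zero.

**What disagreed or went unmeasured:**
- **Height across the line:** The joint's height came out about 0.5 mm above my first camera fit by the cameras, but about 2.7 mm above it by touch. I placed the clamp nearer the touch value and it settled lower. Its jaw point is probably 1–4 mm below the centre, inside the 8 mm allowed.
- **Flange probe:** A side probe of the lower flange touched about 6 mm earlier than expected, probably on the wider part of the finger. I relied on the pictures instead.
- **Forces and angle:** I could not measure the clamp's grip on each flange or its exact opening.

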